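Load film cans into the transit caddy and lock it

ROBOT

A 6-joint arm with a two-finger parallel gripper is mounted at the origin on the work surface. World frame = base frame: x ahead of the robot, y to its left, z up, the work surface at z = 0. Lengths are in mm, angles in rad, forces in N, time in s.
With the tool pointing down it reaches from about 300 to 775 mm from the base axis. Payload 14.6 kg.
Tool frame: the origin (TCP) lies on the centre line of the jaws, within the pads' length; the fingertips stand 8 mm ahead of it and the grasp point (between the pads) lies 11 mm behind it; z points along the fingers, y is the line along which they close (so a half turn about z gives the same grasp; the last joint's range is limited). The gripper opens to 94 mm and grips with 3 to 60 N. Pads are 16 mm wide; open, the fingers measure 119 mm over their backs; the gripper's body (75 mm by 177 mm) begins 78 mm behind the grasp point.
Start: joints at [1.079, 0.3, 1.521, -0, 1.321, -0.067], TCP at [226.672, 501.108, 213.446] pointing down, gripper open.
Joint ranges: [-3.03, 3.03], [-0.79, 2.21], [0.23, 2.52], [-1.04, 4.18], [0, 3.07], [-2.55, 2.55]. Speed limits (rad/s): [2.22, 2.22, 2.57, 3.14, 3.14, 3.14].

INTERFACE

Orientations are given as [roll, pitch, yaw] about the fixed x, y, z axes, in that order (R = Rz(yaw) Ry(pitch) Rx(roll)).
In Python, from cell import manip gives the robot as it stands.
- The arm moves only by the tool jog_arm, never from a script. Its argument "rows" is one flat list of numbers, 7 for each row, row after row: the shift along the world's x, y, z in cm, then the turn, a rotation vector about the world's x, y, z in rad, then the closure, from 0 (fully open) to 1 (shut). In form: [dx, dy, dz, rx, ry, rz, fingers, dx, dy, dz, rx, ry, rz, fingers, ...]. A call has 1 to 20 rows; each row shifts and turns the commanded pose from where the row before left it; what a row does not reach is not made up. A row lasts 1/12 s, in which the tool goes at most 41.7 mm and 7.16 degrees, less where a joint would pass 70% of its speed; a pose out of reach is approached as far as the arm can. A call with a gripper value outside its range is refused whole. The fingers move at their own pace and stop on an object; "newtons" is the grip in N (left out, the last holds). Time passes only in rows, so rows that do not move let the fingers close. It gives the time, the measured TCP pose, the force, the opening and the grip force at its end, in the units of the state.
- manip.read_state(): the state, without advancing time (a new reading comes with each control period).
- manip.camera(name): name is "scene" or "top" or "wrist"; returns (picture, depth): 384x512x3 uint8, blue, green, red; 384x512 float32, mm along the optical axis (not along the pixel's ray), 0 where there is no reading.
- manip.camera_model(name): a dict with "K" (3x3 intrinsics, pixels), "R" (3x3) and "t" (3): a world point X has camera coordinates R X + t. Camera axes: x right, y down, z forward; pixel columns grow to the right and rows downward; lengths in mm; the calibration is good to about 2 mm. A picture is of the moment at which its call begins: read the wrist's pose just before it. camera_model takes no time and is no camera call; for the wrist camera it gives the pose at the moment of the call.
- manip.sign_off(): hands the job in; it is judged then, once.
The state is a dict: "clock": time; "joints": joint angles; "qd": joint speeds; "effort": joint torques, N m; "eef_pos": TCP position; "eef_rot": TCP orientation; "wrist_force": force on the tool from outside, world axes, zero at the start; "moment": the same for the moment, N m; "finger_gap": finger opening in mm; "finger_force": force on a finger pad.
Only numpy, scipy, OpenCV 4.12 (cv2) and the standard library are available. Lean on these libraries where they do the work, as an engineer would, in place of code of your own. Each camera call takes 0.05 s, during which the arm holds its last target. There are 200 camera calls.

TASK

The transit caddy is closed and empty: draw its lock pin and stand it in the wooden block, lift off the keeper plate and lay it aside, then load all the film cans on the bench, one to a station, turning each on its key until it drops fully home. Then close up again: lower the plate over the two posts until it rests flush on the pillars, and put the lock pin through the plate's end hole all the way down into the bore. Leave the other things on the bench where they are.

Things in the scene. Friction and masses are not known exactly. Their poses are not given: they have to be found in the camera images.
- caddy: transit caddy fixed to the bench: grey base 70 mm (x) by 310 mm (y), 12 mm thick; origin: centre of its underside, z up. Along its centre line: a pillar at y = -125 mm (30 x 26 mm), stations at y = -75, -15, +45 mm, each with a brass key, and a pillar from y = +81 to +140 mm (30 mm wide). Pillar tops are 66 mm above the bench, each with a steel post
- station0 (a point): station at y = -75 mm: foot of its flat upright brass key, on the base's top face. The key is 22 mm long, 6 mm thick, 11 mm tall, fixed at an unknown angle within 0.5 rad of the caddy's x axis either way: look, or feel by turning the can under light pressure. A can is home when slot drops over key and its underside rests on the base. This point's axes are the caddy's, not the key's
- station1 (a point): station at y = -15 mm: foot of its flat upright brass key, on the base's top face. The key is 22 mm long, 6 mm thick, 11 mm tall, fixed at an unknown angle within 0.5 rad of the caddy's x axis either way: look, or feel by turning the can under light pressure. A can is home when slot drops over key and its underside rests on the base. This point's axes are the caddy's, not the key's
- station2 (a point): station at y = 45 mm: foot of its flat upright brass key, on the base's top face. The key is 22 mm long, 6 mm thick, 11 mm tall, fixed at an unknown angle within 0.5 rad of the caddy's x axis either way: look, or feel by turning the can under light pressure. A can is home when slot drops over key and its underside rests on the base. This point's axes are the caddy's, not the key's
- post_a (a point): centre of the locating post on the pillar at y = -125 mm of the caddy, at the pillar's top face (66 mm above the bench). The post is 10 mm thick, 22 mm tall, its top 6 mm conical
- post_b (a point): the same for the like post on the long pillar, at y = +97 mm
- bore (a point): mouth of the bore for the lock pin in the long pillar's top face, at y = +125 mm, 12 mm across, 46 mm deep
- can_a: upright round aluminium film can, 42 mm across, 30 mm high, with a black bar grip on its lid (34 mm long, 12 mm thick, 18 mm high; top 48 mm above the can's underside). Origin: centre of the underside, z up. The bar lies along the can's x axis, and so does the slot in the underside (26 mm long, 9 mm wide, 14 mm deep). About 80 g. Cans are alike; one may be absent
- can_b: upright round aluminium film can, 42 mm across, 30 mm high, with a black bar grip on its lid (34 mm long, 12 mm thick, 18 mm high; top 48 mm above the can's underside). Origin: centre of the underside, z up. The bar lies along the can's x axis, and so does the slot in the underside (26 mm long, 9 mm wide, 14 mm deep). About 80 g. Cans are alike; one may be absent
- can_c: upright round aluminium film can, 42 mm across, 30 mm high, with a black bar grip on its lid (34 mm long, 12 mm thick, 18 mm high; top 48 mm above the can's underside). Origin: centre of the underside, z up. The bar lies along the can's x axis, and so does the slot in the underside (26 mm long, 9 mm wide, 14 mm deep). About 80 g. Cans are alike; one may be absent
- plate: aluminium keeper plate, 44 mm (x) by 280 mm (y), 6 mm thick, 250 g, at first on the caddy. Origin: centre of the underside, z up. Black bar grip in its middle along y, 60 x 14 mm, 26 mm high (top 32 mm above the underside). 12 mm holes at y = -125, +97 (posts) and +125 mm (bore); fits one way round. The bench around x 0.53, y -0.36 is free to lay it on
- plate_hole_a (a point): centre of the hole at y = -125 mm at the plate's underside: goes over post_a
- plate_hole_b (a point): centre of the hole at y = +97 mm at the underside: goes over post_b
- plate_hole_pin (a point): centre of the hole at y = +125 mm at the underside: for the lock pin
- pin: lock pin, at first home in the caddy: steel rod 8 mm thick, 40 mm long with 6 mm conical tip; above it a collar 22 mm across, 4 mm thick, then a black square head 14 x 14 mm, 22 mm high; 66 mm overall. Origin: the tip, z up to the head; x, y along the head's sides. Home: collar on the plate, tip 34 mm below the pillar's top
- pin_stand: wooden block 50 x 50 x 50 mm with a 12 mm hole in its top, fixed to the bench: stand for the pin. The hole is 45 mm deep; the pin's collar rests on the block's top, its tip 10 mm above the bench. Origin: centre of the underside
- tape: roll of brown packing tape lying flat, 64 mm across, 24 mm high, a bystander; origin at the centre of its underside
- loupe: black magnifying loupe, upright cylinder 36 mm across, 28 mm high, a bystander; origin at the centre of its underside
- weight: dark steel paperweight, 44 mm across, 34 mm high with a round knob, a bystander; origin at the centre of its underside
There are look-alikes about, which are no part of the job. What is shaped like the pin but blue or red is not meant.

How it is judged (in metres and radians):
On the way, in this order (a step that is already met when the one before it is completed fails the run):
1. the lock pin stands in the wooden block (horizontal distance between pin and pin_stand below 0.006 m and z of pin in the frame of pin_stand below 0.02 m and angle between pin's own z axis and vertical below 0.15 rad), for 0.2 s.
2. every can that is there sits fully home on a key (((horizontal distance between can_a and station0 below 0.004 m and z of can_a in the frame of station0 below 0.0035 m and angle between can_a's own z axis and vertical below 0.06 rad) or (horizontal distance between can_a and station1 below 0.004 m and z of can_a in the frame of station1 below 0.0035 m and angle between can_a's own z axis and vertical below 0.06 rad) or (horizontal distance between can_a and station2 below 0.004 m and z of can_a in the frame of station2 below 0.0035 m and angle between can_a's own z axis and vertical below 0.06 rad)) and ((horizontal distance between can_b and station0 below 0.004 m and z of can_b in the frame of station0 below 0.0035 m and angle between can_b's own z axis and vertical below 0.06 rad) or (horizontal distance between can_b and station1 below 0.004 m and z of can_b in the frame of station1 below 0.0035 m and angle between can_b's own z axis and vertical below 0.06 rad) or (horizontal distance between can_b and station2 below 0.004 m and z of can_b in the frame of station2 below 0.0035 m and angle between can_b's own z axis and vertical below 0.06 rad)) and ((horizontal distance between can_c and station0 below 0.004 m and z of can_c in the frame of station0 below 0.0035 m and angle between can_c's own z axis and vertical below 0.06 rad) or (horizontal distance between can_c and station1 below 0.004 m and z of can_c in the frame of station1 below 0.0035 m and angle between can_c's own z axis and vertical below 0.06 rad) or (horizontal distance between can_c and station2 below 0.004 m and z of can_c in the frame of station2 below 0.0035 m and angle between can_c's own z axis and vertical below 0.06 rad))), for 0.2 s.
3. the keeper plate is over both posts and flush on the pillars, the cans still home (all of step 2 and horizontal distance between plate_hole_a and post_a below 0.004 m and horizontal distance between plate_hole_b and post_b below 0.004 m and z of each of plate_hole_a, plate_hole_b in the frame of caddy below 0.0685 m and angle between plate's own z axis and vertical below 0.025 rad), for 0.2 s.
4. the lock pin is through the plate and down in the bore (all of step 3 and horizontal distance between pin and bore below 0.004 m and z of pin in the frame of bore below -0.03 m and angle between pin's own z axis and vertical below 0.1 rad), for 0.2 s.
At the end, for the whole second after the job is handed in: Every can stands within 4 mm of a station's centre, underside within 3.5 mm of the base (key in slot); plate holes within 4 mm of the posts, underside within 2.5 mm of the pillar tops; pin within 4 mm of the bore's centre, tip 30 mm or more below the pillar top; all at rest (all of step 4 and linear speed of each of can_a, can_b, can_c, plate, pin below 0.02 m/s); the robot touches nothing.
It fails at once if a bystander (tape, loupe, paperweight) is moved by more than 5 cm or knocked over (distance of any of tape, loupe, weight from where it was at the start of the episode above 0.05 m or angle between any of tape, loupe, weight's own z axis and vertical above 0.5 rad).
Of can_a, can_b, can_c only 2 to 3 are there at a start; the rules pass over those that are not, and their reading is None.
At some moment in a run one of can_a, can_b, can_c, plate may be knocked a few centimetres aside while the robot is not near it.
It also fails if it takes over 210 s, if anything falls off the work surface, if the arm or the gripper's body presses on something with over 40 N, if the wrist force passes 120 N, or if a joint passes its speed limit or range.

## Working session

There is one attempt and no reset: what is moved stays moved. The work goes in short steps, Python scripts to look and compute and a tool call to move; the robot and the scene stay as the last step left them, time stands still between calls to the robot, and variables do not carry over. Pictures are saved under pics/ and viewed, at most 14 in all, crops included, and the job is handed in when it is done.

Besides the shell and the picture viewer there is one more tool, called after "Emit:" by a JSON object that holds its "fn" and its "kwargs", one argument or row to a line. jog_arm: Moves the arm, as the interface text tells. Its arguments: {"type":"object","properties":{"rows":{"type":"array"},"newtons":{"type":"number"}},"required":["rows"]}

```bash
mkdir -p pics; ls; cat > h.py <<'E'
import numpy as np, cv2
from cell import manip
def cloud(name):
    m=manip.camera_model(name); im,d=manip.camera(name)
    K,R,t=[np.array(m[k],float) for k in('K','R','t')]
    v,u=np.mgrid[0:384,0:512]
    c=np.stack([(u-K[0,2])/K[0,0]*d,(v-K[1,2])/K[1,1]*d,d],-1)
    P=(c-t.reshape(3))@R      # world points
    P[d<=0]=np.nan
    return im,d,P,(K,R,t.reshape(3))
def ray(cam,u,v,z):
    K,R,t=cam; r=R.T@np.linalg.inv(K)@np.array([u,v,1.]); o=-R.T@t
    return o+r*(z-o[2])/r[2]
E
python3 - <<'E'
from h import *
for n in('scene','top'):
    im,d,P,c=cloud(n); cv2.imwrite(f'pics/{n}0.png',cv2.resize(im,(800,600),interpolation=cv2.INTER_CUBIC)); np.savez(f'{n}0.npz',im=im,P=P,K=c[0],R=c[1],t=c[2])
    print(n,-c[1].T@c[2],c[1][2],c[0][0,0])
print(manip.read_state())
E
```

```text
pics
scene [951.98665806 485.85189955 643.7767692 ] [-0.47705674 -0.53262838 -0.69908789] 410.8198392651623
top [509.81958203  83.69890823 901.49994651] [ 7.92968332e-02  9.88230038e-04 -9.96850558e-01] 403.1900929686931
{'clock': 0.1, 'joints': array([ 1.07938542e+00,  3.00414945e-01,  1.52154939e+00,  3.21011317e-05,
        1.32070643e+00, -6.65545911e-02]), 'qd': array([-1.08599004e-03, -1.01955681e-03, -3.17623224e-03, -8.72629742e-05,
        9.47868622e-04, -2.84830517e-04]), 'effort': array([ 1.75564976e-03, -5.32648301e+01, -3.53274643e+01,  7.09791784e-02,
        2.36307346e-02, -1.20050831e-04]), 'eef_pos': array([226.56267353, 500.90292764, 212.93053669]), 'eef_rot': array([-3.14051900e+00, -1.02725399e-04,  2.71672832e+00]), 'wrist_force': array([-0.70859699,  0.43405685, -0.17974255]), 'moment': array([-0.01148751,  0.00022674, -0.0190385 ]), 'finger_force': 0.0, 'finger_gap': 93.92059628475718}
```

View pics/top0.png

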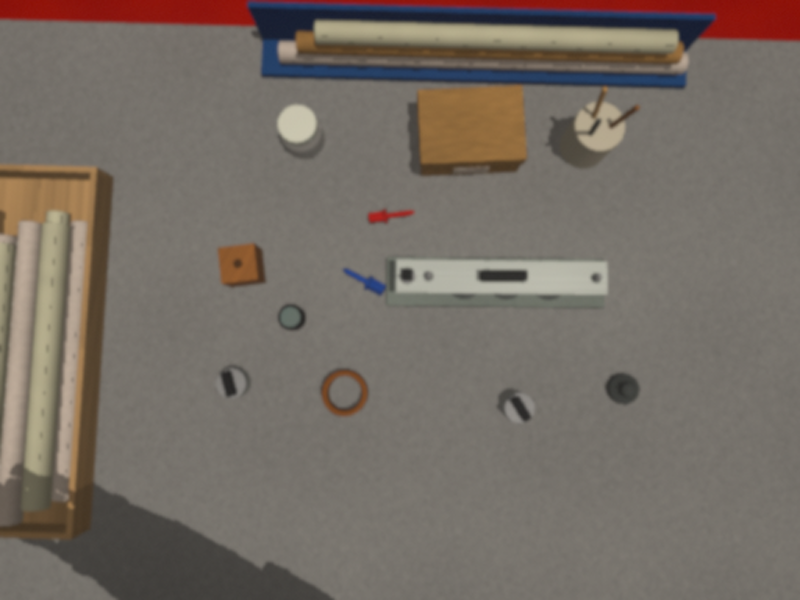

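View pics/scene0.png

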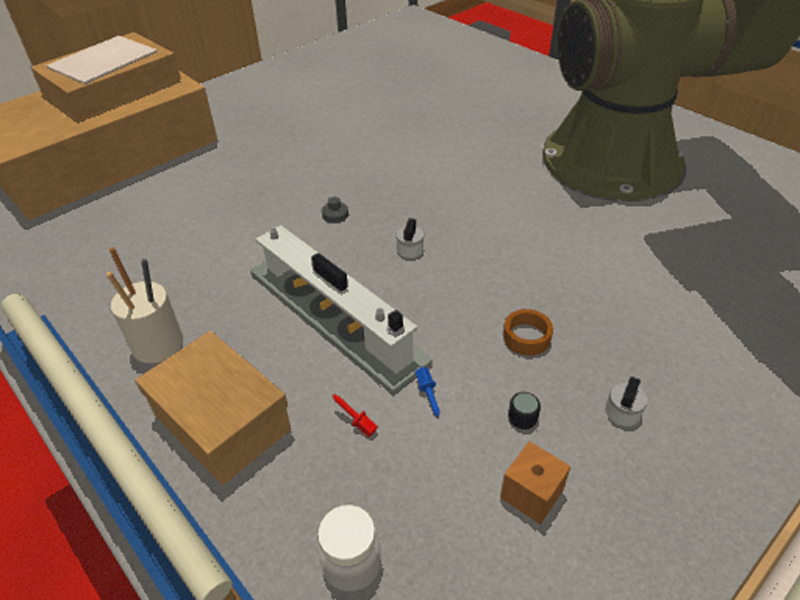

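The top view (800x600) shows two film cans with black bars at (231,382) and (518,407). No third can is visible. The closed caddy is at (497,280), with the plate grip at (502,275), the black pin head at (406,275), and posts at (428,276) and (596,278). The wooden stand is at (240,265). Bystanders are the loupe (291,317), tape (345,392) and paperweight (622,388). The look-alikes are the blue pin (365,281) and red pin (390,215), so the black-headed pin in the caddy is the one meant.

```bash
python3 - <<'E'
from h import *
def rect(Q):
    r=cv2.minAreaRect(Q[:,:2].astype(np.float32)); return np.round(r[0],1),np.round(r[1],1),round(r[2],1)
for n in('top','scene'):
    z=np.load(n+'0.npz'); P=z['P']; im=z['im'].astype(int); Z=P[...,2]
    def sel(lo,hi,cx,cy,rad):
        m=(Z>lo)&(Z<hi)&(np.hypot(P[...,0]-cx,P[...,1]-cy)<rad); return P[m],im[m]
    C=(z['K'],z['R'],z['t'])
    g={'plate':(502,275,72),'head':(406,275,98),'stand':(240,265,50),'canL':(231,382,48),'canR':(518,407,48),'loupe':(291,317,28),'tape':(345,392,24),'weight':(622,388,34),'blue':(365,281,10),'red':(390,215,10)}
    zt=np.load('top0.npz');CT=(zt['K'],zt['R'],zt['t'])
    for k,(u,v,h) in g.items():
        c=ray(CT,u*.64-.2,v*.64-.2,h)
        rad=170 if k=='plate' else 45
        lo,hi={'plate':(67,76),'head':(90,105),'stand':(46,54),'canL':(42,52),'canR':(42,52),'loupe':(20,36),'tape':(18,30),'weight':(10,60),'blue':(5,30),'red':(5,30)}[k]
        Q,I=sel(lo,hi,c[0],c[1],rad)
        print(n,k,c.round(),len(Q),Q.mean(0).round(1) if len(Q) else '', rect(Q) if len(Q)>4 else '')
    if n=='top':
        # cans lid
        for k in('canL','canR'):
            c=ray(CT,g[k][0]*.64,g[k][1]*.64,48); Q,_=sel(27,33,c[0],c[1],40); print(k,'lid',cv2.minEnclosingCircle(Q[:,:2].astype(np.float32)))
        c=ray(CT,g['plate'][0]*.64,g['plate'][1]*.64,72)
        Q,_=sel(8,16,c[0],c[1],200); print('base',Q.mean(0),rect(Q))
        Q,_=sel(95,108,c[0],c[1],60); print('grip',Q.mean(0),rect(Q))
E
```

```text
top plate [613. -38.  72.] 2794 [627.5 -38.8  72.3] (array([685.1, -37. ]), array([195. , 278.3]), 1.1)
top head [606.  89.  98.] 53 [607.2  87.   97.6] (array([607.5,  76.9]), array([13.9, 34.3]), 1.3)
top stand [620. 315.  50.] 538 [620.8 318.1  50.6] (array([620.9, 318.8]), array([50.5, 50.7]), 9.0)
top canL [461. 320.  48.] 102 [457.7 324.5  48.2] (array([457.6, 324.9]), array([33.3, 12.5]), 19.9)
top canR [438. -66.  48.] 95 [435.6 -70.8  47.8] (array([435.3, -71.1]), array([33.2, 11.9]), 32.9)
top loupe [552. 247.  28.] 218 [550.8 246.9  29.3] (array([550.9, 247.2]), array([33.9, 33.6]), 47.0)
top tape [450. 169.  24.] 309 [448.  169.7  24.2] (array([448.1, 169.6]), array([61.1, 62. ]), 47.0)
top weight [ 467. -210.   34.] 310 [ 464.5 -217.7   18.8] (array([ 465. , -219.6]), array([41.2, 41.8]), 2.2)
top blue [607. 147.  10.] 308 [604.9 128.5  14.4] (array([609.5, 142.4]), array([78.2, 67.1]), 88.7)
top red [703. 115.  10.] 152 [699.6 117.6  16.8] (array([696.2, 112.6]), array([64.3, 27.4]), 86.6)
canL lid ((457.6290588378906, 325.1025695800781), 21.173538208007812)
canR lid ((
[... 594 characters left out ...]
113 [460.6 325.4  47.2] (array([459.5, 325.1]), array([34.1, 11.9]), 18.3)
scene canR [438. -66.  48.] 57 [439.2 -69.2  47.5] (array([438.1, -70.3]), array([34. , 11.7]), 33.8)
scene loupe [552. 247.  28.] 285 [554.5 249.2  28. ] (array([552.4, 247.7]), array([34.7, 34.6]), 44.5)
scene tape [450. 169.  24.] 327 [450.8 170.7  22.9] (array([449.4, 169.7]), array([62.6, 61.8]), 4.4)
scene weight [ 467. -210.   34.] 171 [ 469.5 -215.    19.1] (array([ 467. , -217.5]), array([38. , 40.8]), 51.2)
scene blue [607. 147.  10.] 364 [609.7 130.   13.3] (array([618.8, 132.4]), array([79.3, 48.6]), 51.6)
scene red [703. 115.  10.] 230 [702.5 121.6  19. ] (array([704.1, 115.2]), array([19. , 62.4]), 17.9)
```

Emit:
{"fn": "jog_arm", "kwargs": {
  "rows": [2.38,-2.58,0,0,0,-0.07,0.5,2.38,-2.58,0,0,0,-0.07,0.5,2.38,-2.58,0,0,0,-0.07,0.5,2.38,-2.58,0,0,0,-0.07,0.5,2.38,-2.58,0,0,0,-0.07,0.5,2.38,-2.58,0,0,0,-0.07,0.5,2.38,-2.58,0,0,0,-0.07,0.5,2.38,-2.58,0,0,0,-0.07,0.5,2.38,-2.58,0,0,0,-0.07,0.5,2.38,-2.58,0,0,0,-0.07,0.5,2.38,-2.58,0,0,0,-0.07,0.5,2.38,-2.58,0,0,0,-0.07,0.5,2.38,-2.58,0,0,0,-0.07,0.5,2.38,-2.58,0,0,0,-0.07,0.5,2.38,-2.58,0,0,0,-0.07,0.5,2.38,-2.58,0,0,0,-0.07,0.5,0,0,0,0,0,0,0.5,0,0,0,0,0,0,0.5]
}}

```text
clock: 1.6
eef_pos: [607.9, 87.0, 212.4]
eef_rot: [-3.14, 0.0, 1.595]
wrist_force: [-0.5, 0.4, 0.4]
finger_gap: 46.9
finger_force: 0.0
```

```bash
python3 - <<'E'
from h import *
im,d,P,c=cloud('wrist'); cv2.imwrite('pics/w1.png',cv2.resize(im,(800,600))); np.savez('w1.npz',im=im,P=P,K=c[0],R=c[1],t=c[2])
print(-c[1].T@c[2],c[1][2],c[0][0,0], np.nanpercentile(P[...,2],[1,50,99]))
s=manip.read_state(); print(s['eef_pos'],s['eef_rot'],s['finger_gap'])
E
```

```text
[606.85240373 160.56569644 384.86783075] [ 0.0052641  -0.25649845 -0.96653031] 268.7703013600996 [ -0.60740418   2.32853188 341.7414158 ]
[607.26292602  88.0739357  212.72622575] [-3.14024394e+00 -7.31461982e-05  1.59654650e+00] 47.39080186303122
```

View pics/w1.png

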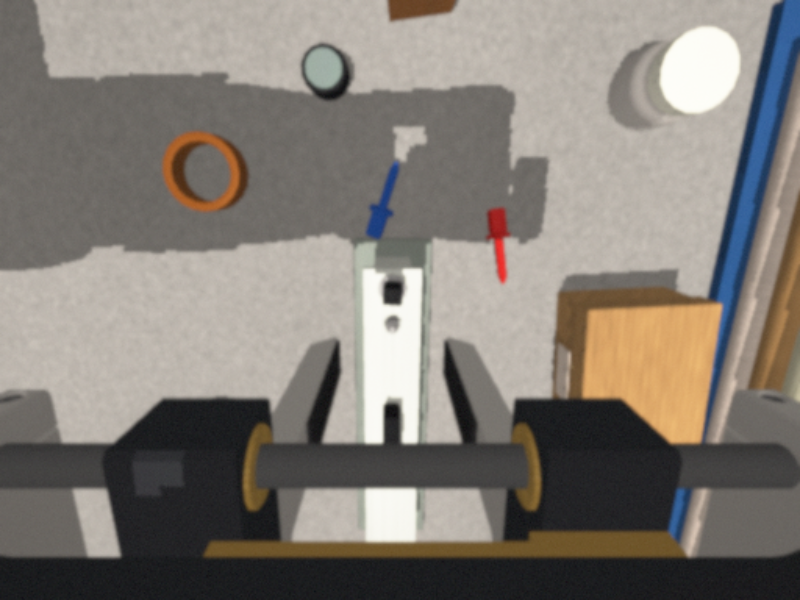

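The wrist view shows the black pin head at (393,290) on the plate, post_b at (392,323) and the plate grip at (392,425), with the blue (380,215) and red (498,225) look-alikes lying loose. The black pin head in the plate is the one to draw. I'll measure it from this view.

```bash
python3 - <<'E'
from h import *
z=np.load('w1.npz'); P=z['P']; im=z['im']; Z=P[...,2]
m=(np.hypot(P[...,0]-607,P[...,1]-87)<20)&(Z>93)&(Z<104)
Q=P[m]; print('head',len(Q),Q.mean(0),np.median(Q[:,2]),cv2.minAreaRect(Q[:,:2].astype(np.float32)))
m=(np.hypot(P[...,0]-607,P[...,1]-60)<12)&(Z>75)&(Z<95)
Q=P[m]; print('post',len(Q),Q.mean(0),Q[:,:2].min(0),Q[:,:2].max(0))
m=(abs(P[...,0]-608)<40)&(P[...,1]>-20)&(P[...,1]<120)&(Z>69)&(Z<75)
Q=P[m]; print('plate',np.median(Q[:,2]),Q[:,:2].min(0),Q[:,:2].max(0))
for lo,hi in((5,25),(35,50),(70,80)):
    q=Q[(Q[:,1]>lo)&(Q[:,1]<hi)];print(lo,hi,np.percentile(q[:,0],[1,99]),np.percentile(q[:,0],[1,99]).mean())
s=[manip.read_state()['eef_pos'] for _ in range(2)];print(s)
E
```

```text
head 162 [608.78739938  88.99901916  98.75801552] 99.12776637110642 ((608.970458984375, 88.45608520507812), (13.279157638549805, 13.295825958251953), 1.3906505107879639)
post 69 [608.96980473  61.63281562  84.62585187] [595.17173807  55.96497968] [613.31770565  65.17047016]
plate 73.20159238277346 [587.37773859 -19.9867735 ] [632.32597658 103.44056126]
5 25 [588.11573865 631.31751345] 609.7166260480351
35 50 [587.93301021 631.14500836] 609.5390092890271
70 80 [587.69133947 631.00687347] 609.3491064730606
[array([607.26292602,  88.0739357 , 212.72622575]), array([607.26292602,  88.0739357 , 212.72622575])]
```

Emit:
{"fn": "jog_arm", "kwargs": {
  "rows": [0.1,0.05,-3,0,0,0,0.5,0,0,-3,0,0,0,0.5,0,0,-3,0,0,0,0.5,0,0,-2,0,0,0,0.5,0,0,-1,0,0,0,0.5,0,0,-0.55,0,0,0,0.5,0,0,0,0,0,0,1,0,0,0,0,0,0,1,0,0,0,0,0,0,1,0,0,0,0,0,0,1,0,0,0,0,0,0,1],
  "newtons": 25
}}

```text
clock: 2.57
eef_pos: [608.8, 88.8, 88.8]
eef_rot: [3.14, -0.0, 1.597]
wrist_force: [-0.1, -0.1, 0.1]
finger_gap: 17.3
finger_force: 0.0
```

Emit:
{"fn": "jog_arm", "kwargs": {
  "rows": [0,0,0,0,0,0,1,0,0,0,0,0,0,1,0,0,0,0,0,0,1]
}}

```text
clock: 2.82
eef_pos: [608.7, 88.8, 88.6]
eef_rot: [3.141, -0.0, 1.597]
wrist_force: [-1.2, 0.6, 6.0]
finger_gap: 13.9
finger_force: 25.0
```

Emit:
{"fn": "jog_arm", "kwargs": {
  "rows": [0,0,0.5,0,0,0,1,0,0,1.5,0,0,0,1,0,0,2.5,0,0,0,1,0,0,2.5,0,0,0,1,0,0,1.5,0,0,0,1,0.2,3.2,0,0,0,0,1,0.2,3.2,0,0,0,0,1,0.2,3.2,0,0,0,0,1,0.2,3.2,0,0,0,0,1,0.2,3.2,0,0,0,0,1,0.2,3.2,0,0,0,0,1,0.1,3.7,0,0,0,0,1,0,0,0,0,0,0,1,0,0,0,0,0,0,1]
}}

```text
clock: 3.98
eef_pos: [620.9, 319.4, 172.3]
eef_rot: [-3.141, 0.0, 1.599]
wrist_force: [0.4, -0.7, -0.8]
finger_gap: 13.9
finger_force: 25.0
```

```bash
python3 - <<'E'
from h import *
im,d,P,c=cloud('wrist'); cv2.imwrite('pics/w2.png',cv2.resize(im,(800,600))); np.savez('w2.npz',im=im,P=P,K=c[0],R=c[1],t=c[2])
s=manip.read_state(); print(s['eef_pos'],s['eef_rot'],s['finger_gap'],s['wrist_force'])
Z=P[...,2]; m=(np.hypot(P[...,0]-621,P[...,1]-318)<40)&(Z>47)&(Z<54)
Q=P[m]; print(len(Q),np.median(Q[:,2]),cv2.minAreaRect(Q[:,:2].astype(np.float32)))
m=(np.hypot(P[...,0]-621,P[...,1]-318)<15)&(Z<47)
print('hole',m.sum(),P[m].mean(0))
E
```

```text
[621.22871915 317.92098258 172.55049281] [-3.14093944e+00  5.31107095e-04  1.59769011e+00] 13.55408303720656 [ 0.14869239 -0.62985508 -0.04863882]
1821 51.18610563115782 ((622.420654296875, 319.3510437011719), (49.98011016845703, 50.358882904052734), 8.748601913452148)
hole 78 [622.64817266 314.41333472  28.00225785]
```

View pics/w2.png

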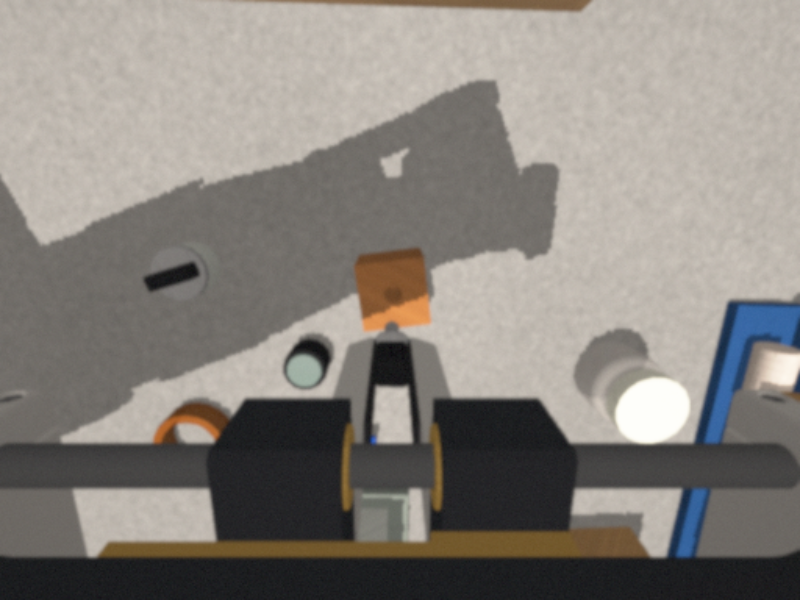

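Emit:
{"fn": "jog_arm", "kwargs": {
  "rows": [0.07,0.18,-2.5,0,0,0,1,0,0,-2.2,0,0,0,1,0,0,-1,0,0,0,1,0,0,-0.8,0,0,0,1,0,0,-0.8,0,0,0,1,0,0,-1,0,0,0,1,0,0,-1,0,0,0,1,0,0,-0.7,0,0,0,1,0,0,-0.3,0,0,0,1,0,0,-0.2,0,0,0,1,0,0,0,0,0,0,1]
}}

```text
clock: 4.95
eef_pos: [622.2, 319.6, 67.8]
eef_rot: [-3.141, 0.0, 1.597]
wrist_force: [0.8, 0.5, 0.0]
finger_gap: 13.8
finger_force: 25.0
```

Emit:
{"fn": "jog_arm", "kwargs": {
  "rows": [0,0,0,0,0,0,0.5,0,0,0,0,0,0,0.5,0,0,0,0,0,0,0.5,0,0,2,0,0,0,0.5,0,0,3,0,0,0,0.5,0,0,3.5,0,0,0,0.5,0,-2,3,0,0,0,0.5,-0.11,-3.3,1,0,0,0,0.5,-0.11,-3.3,0,0,0,0,0.5,-0.11,-3.3,0,0,0,0,0.5,-0.11,-3.3,0,0,0,0,0.5,-0.11,-3.3,0,0,0,0,0.5,-0.11,-3.3,0,0,0,0,0.5,-0.11,-3.3,0,0,0,0,0.5,-0.11,-3.3,0,0,0,0,0.5,-0.11,-3.3,0,0,0,0,0.5,-0.11,-3.3,0,0,0,0,0.5,-0.05,-0.7,0,0,0,0,0.5,0,0,0,0,0,0,0.5]
}}

```text
clock: 6.53
eef_pos: [610.6, -39.3, 193.3]
eef_rot: [3.141, 0.0, 1.594]
wrist_force: [0.1, -0.0, 0.5]
finger_gap: 46.8
finger_force: 0.0
```

```bash
python3 - <<'E'
from h import *
im,d,P,c=cloud('wrist'); cv2.imwrite('pics/w3.png',cv2.resize(im,(800,600))); np.savez('w3.npz',im=im,P=P,K=c[0],R=c[1],t=c[2])
s=manip.read_state(); print(s['eef_pos'],s['eef_rot'],s['finger_gap'])
Z=P[...,2]
def r(n,lo,hi,x,y,rad):
    m=(np.hypot(P[...,0]-x,P[...,1]-y)<rad)&(Z>lo)&(Z<hi); Q=P[m]; print(n,len(Q), Q.mean(0) if len(Q) else '',cv2.minAreaRect(Q[:,:2].astype(np.float32)) if len(Q)>4 else '')
r('grip',94,104,610,-37,45); r('pinhead',68,84,622,319,30); r('postb',80,95,609,60,12)
iT,d,P,c=cloud('top');Z=P[...,2]
r('top grip',94,104,610,-37,45); r('top pin head',70,82,621,318,25);r('top canL',44,52,458,324,40);r('top canR',44,52,435,-71,40)
cv2.imwrite('pics/top1.png',iT)
E
```

```text
[610.71482503 -37.66239602 193.23362767] [ 3.14111942e+00 -1.50485675e-04  1.59533110e+00] 46.73975673416135
grip 730 [610.9361614  -35.20676655  98.78483314] ((611.2640380859375, -36.22119140625), (13.27932357788086, 58.63252639770508), 0.942020833492279)
pinhead 0  
postb 85 [609.20831418  59.50533487  86.11929677] ((609.1332397460938, 59.61996841430664), (8.929793357849121, 9.393230438232422), 1.8384263515472412)
top grip 50 [609.10884163 -14.65462673  98.06797551] ((608.91064453125, -15.10672378540039), (12.423420906066895, 13.785917282104492), 0.6266021728515625)
top pin head 48 [621.01253971 317.47376134  76.0545758 ] ((620.9925537109375, 317.9700927734375), (12.616843223571777, 12.762690544128418), 2.937518358230591)
top canL 98 [457.66297855 324.77490019  48.26974583] ((457.5099182128906, 325.1062316894531), (33.46105194091797, 12.576617240905762), 17.64911460876465)
top canR 0
```

View pics/w3.png

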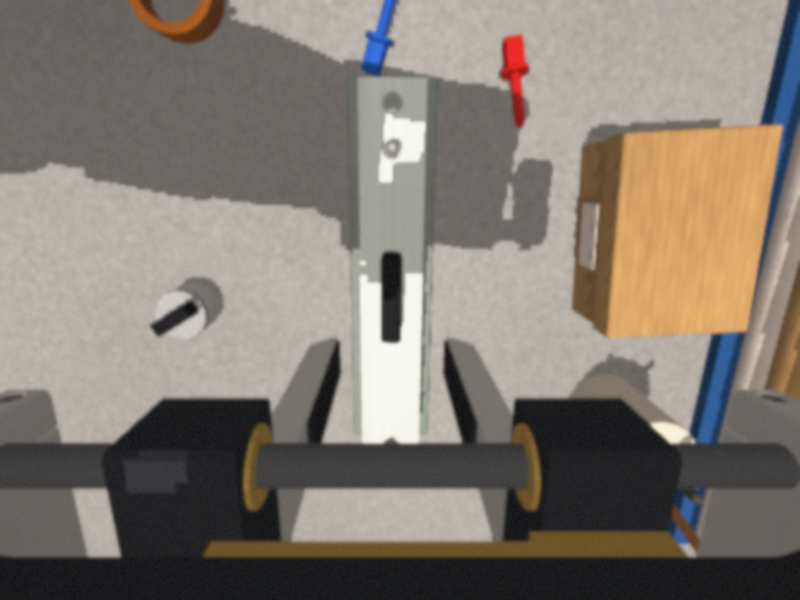

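The pin stands upright in the block (head top at z 76). In the wrist view the plate grip is at (392,297), post_b at (392,147) and can R at (180,315). Next I'll grip the plate.

Emit:
{"fn": "jog_arm", "kwargs": {
  "rows": [0.05,0.1,-3,0,0,0,0.5,0,0,-3,0,0,0,0.5,0,0,-2.5,0,0,0,0.5,0,0,-1.5,0,0,0,0.5,0,0,-0.9,0,0,0,0.5,0,0,0,0,0,0,1,0,0,0,0,0,0,1,0,0,0,0,0,0,1,0,0,0,0,0,0,1,0,0,0,0,0,0,1,0,0,0,0,0,0,1,0,0,0,0,0,0,1,0,0,0,0,0,0,1,0,0,0.3,0,0,0,1,0,0,0.7,0,0,0,1,0,0,1,0,0,0,1,0,0,1.5,0,0,0,1],
  "newtons": 40
}}

```text
clock: 8.05
eef_pos: [610.8, -36.4, 119.1]
eef_rot: [-3.14, -0.0, 1.597]
wrist_force: [-1.0, 0.5, -3.0]
finger_gap: 13.8
finger_force: 40.0
```

Emit:
{"fn": "jog_arm", "kwargs": {
  "rows": [-0.3,-1,1,0,0,0,1,-0.7,-2.4,1,0,0,0,1,-0.7,-2.9,0,0,0,0,1,-0.7,-2.9,0,0,0,0,1,-0.7,-2.9,0,0,0,0,1,-0.7,-2.9,0,0,0,0,1,-0.7,-2.9,0,0,0,0,1,-0.7,-2.9,0,0,0,0,1,-0.7,-2.9,0,0,0,0,1,-0.7,-2.9,0,0,0,0,1,-0.7,-2.9,0,0,0,0,1,-0.6,-2,-1,0,0,0,1,-0.3,-0.8,-2,0,0,0,1,0,0,-3,0,0,0,1,0,0,-2.5,0,0,0,1,0,0,-2,0,0,0,1,0,0,-1,0,0,0,1,0,0,-0.3,0,0,0,1,0,0,0,0,0,0,1]
}}

```text
clock: 9.63
eef_pos: [529.1, -359.8, 21.3]
eef_rot: [3.142, 0.0, 1.597]
wrist_force: [0.3, -0.2, -1.8]
finger_gap: 13.5
finger_force: 40.0
```

Emit:
{"fn": "jog_arm", "kwargs": {
  "rows": [0,0,-0.25,0,0,0,1,0,0,0,0,0,0,0.4,0,0,0,0,0,0,0.4,0,0,0,0,0,0,0.4,0,0,2,0,0,0,0.5,0,0,3.5,0,0,0,0.5,-0.77,2.4,4,0,0,-0.085,0.5,-0.77,2.4,4,0,0,-0.085,0.5,-0.77,2.4,3.7,0,0,-0.085,0.5,-0.77,2.4,0,0,0,-0.085,0.5,-0.77,2.4,0,0,0,-0.085,0.5,-0.77,2.4,0,0,0,-0.085,0.5,-0.77,2.4,0,0,0,-0.085,0.5,-0.77,2.4,0,0,0,-0.085,0.5,-0.77,2.4,0,0,0,-0.085,0.5,-0.77,2.4,0,0,0,-0.085,0.5,-0.77,2.4,0,0,0,-0.085,0.5,-0.77,2.4,0,0,0,-0.085,0.5,0,0,0,0,0,0,0.5]
}}

```text
clock: 11.22
eef_pos: [438.3, -76.0, 179.1]
eef_rot: [3.141, -0.001, 0.573]
wrist_force: [-0.3, -0.5, -0.1]
finger_gap: 47.0
finger_force: 0.0
```

```bash
python3 - <<'E'
from h import *
def r(P,n,lo,hi,x,y,rad):
    Z=P[...,2]; m=(np.hypot(P[...,0]-x,P[...,1]-y)<rad)&(Z>lo)&(Z<hi); Q=P[m]; print(n,len(Q), Q.mean(0).round(1) if len(Q) else '',cv2.minAreaRect(Q[:,:2].astype(np.float32)) if len(Q)>4 else '')
s=manip.read_state(); print(s['eef_pos'],s['eef_rot'],s['finger_gap'])
im,d,P,c=cloud('wrist'); cv2.imwrite('pics/w4.png',cv2.resize(im,(800,600))); np.savez('w4.npz',im=im,P=P,K=c[0],R=c[1],t=c[2])
r(P,'w canR',44,52,436,-71,40); r(P,'w lid',28,34,436,-71,35)
for n in('top','scene'):
    im,d,P,c=cloud(n); np.savez(n+'2.npz',im=im,P=P,K=c[0],R=c[1],t=c[2])
    for k,st in enumerate((-75,-15,45)): r(P,f'{n} key{k}',17,27,611.3-.019*st,-36.5+st,17)
    r(P,'plategrip',26,38,529,-360,45); r(P,'canL',44,52,458,324,40); r(P,'canR',44,52,436,-71,40)
im=cv2.imread('pics/w4.png')
E
```

```text
[438.26489576 -76.01854876 179.13606921] [ 3.14116884e+00 -1.00214588e-03  5.73100915e-01] 46.972757989644435
w canR 311 [437.4 -70.5  48.7] ((436.9801940917969, -70.67463684082031), (32.9873161315918, 11.769222259521484), 32.82804870605469)
w lid 594 [438.6 -70.1  31.4] ((437.50738525390625, -70.78414916992188), (39.70831298828125, 40.903106689453125), 28.666854858398438)
top key0 34 [ 611.  -112.    22.9] ((610.7123413085938, -112.23619079589844), (5.9950032234191895, 21.580034255981445), 74.16763305664062)
top key1 32 [608.5 -52.5  23.2] ((608.7933959960938, -56.690101623535156), (14.558152198791504, 19.957605361938477), 89.78008270263672)
top key2 32 [609.8   7.1  23.4] ((612.2960815429688, 4.231024742126465), (25.393497467041016, 12.176522254943848), 4.800012111663818)
plategrip 172 [ 529.8 -359.7   32. ] ((529.9304809570312, -361.3204040527344), (10.811311721801758, 61.27589797973633), 1.6039944887161255)
canL 96 [457.6 324.9  48.2] ((457.40838623046875, 325.29449462890625), (33.30500793457031, 12.223814010620117), 18.158124923706055)
canR 72 [438.4 -69.1  48. ] ((438.569213867
[... 176 characters left out ...]
65625, 21.334688186645508), 76.63977813720703)
scene key1 37 [611.6 -52.3  22.2] ((611.1041870117188, -52.456932067871094), (21.49983787536621, 7.61865234375), 3.776540517807007)
scene key2 39 [610.5   7.7  21.9] ((610.0222778320312, 6.967130661010742), (8.799315452575684, 21.9261417388916), 84.70226287841797)
plategrip 95 [ 532.4 -357.4   31.2] ((531.4048461914062, -359.796875), (15.9481782913208, 61.66179275512695), 1.847713828086853)
canL 108 [460.1 325.3  47.5] ((459.1963195800781, 324.97027587890625), (34.09896469116211, 11.891051292419434), 18.26771354675293)
canR 52 [437.8 -70.1  48.1] ((436.2460632324219, -71.1529312133789), (34.54670715332031, 10.937559127807617), 32.74758529663086)
```

View pics/w4.png

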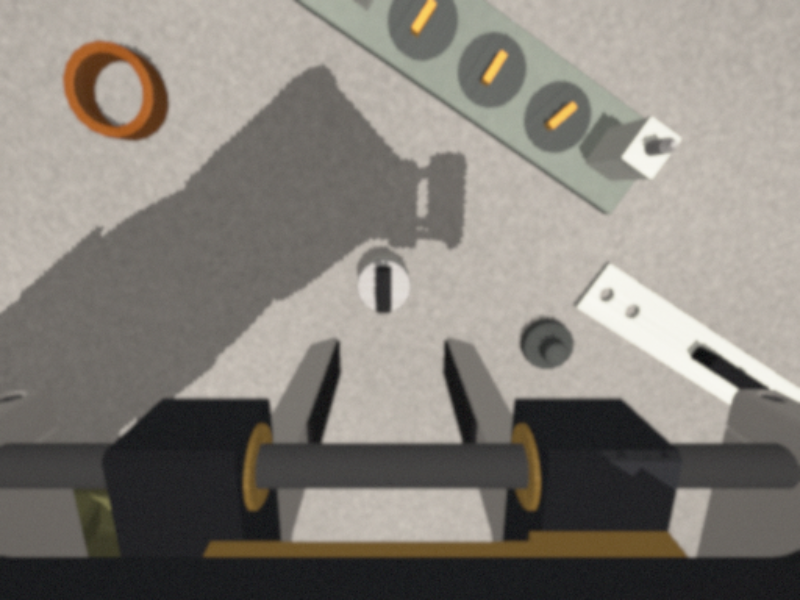

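Wrist view: keys 2, 1 and 0 are at (424,15), (495,66) and (562,115), can R is at (384,287), and the plate is laid at right. Next I'll measure the key angles by brass mask and rays at z=23.

```bash
cat > keys.py <<'E'
from h import *
def keys(f):
    z=np.load(f); im=z['im']; C=(z['K'],z['R'],z['t']); h=cv2.cvtColor(im,cv2.COLOR_BGR2HSV)
    P=z['P']; m=((h[...,0]>12)&(h[...,0]<30)&(h[...,1]>110)&(h[...,2]>90)).astype(np.uint8)
    near=(abs(P[...,0]-611)<30)&(P[...,1]>-140)&(P[...,1]<40)&(P[...,2]>19.5); m&=near.astype(np.uint8)
    n,l,s,c=cv2.connectedComponentsWithStats(m)
    for i in range(1,n):
        if s[i,4]<12: continue
        v,u=np.where(l==i); X=np.array([ray(C,a,b,23)[:2] for a,b in zip(u,v)],np.float32)
        w=np.linalg.svd(X-X.mean(0),full_matrices=False)[2][0]; r=cv2.minAreaRect(X)
        print(f,s[i,4],X.mean(0).round(1),'pca',round(float(np.arctan(w[1]/w[0])),3),np.round(r[0],1),np.round(r[1],1),round(r[2],1))
E
python3 -c "
from keys import *
for f in('w4.npz','scene2.npz','top2.npz'): keys(f)"
```

```text
w4.npz 143 [609.8   7.3] pca -0.049 [609.9   7.4] [ 6.5 22.8] 87.5
w4.npz 130 [611.2 -52.3] pca 0.004 [611.1 -52.3] [23.   6.2] 0.2
w4.npz 126 [ 612.1 -112. ] pca -0.289 [ 612. -112.] [ 6.4 23.4] 73.8
scene2.npz 29 [ 612.8 -112.3] pca -0.225 [ 612.4 -111.9] [10.3 20.3] 73.7
scene2.npz 29 [611.6 -51.9] pca 0.065 [611.4 -51.7] [22.4  8.5] 2.5
scene2.npz 32 [610.4   8.1] pca 0.046 [610.8   8.3] [23.3  8. ] 0.6
top2.npz 29 [609.8   7.2] pca -0.002 [609.5   7.2] [19.9  4.4] 1.2
top2.npz 27 [610. -52.] pca 0.014 [610. -52.] [17.7  4.4] 0.9
top2.npz 29 [ 611.5 -112.6] pca -0.284 [ 611.  -112.1] [ 6.2 21.7] 72.3
```

Emit:
{"fn": "jog_arm", "kwargs": {
  "rows": [-0.13,0.53,-3,0,0,0,0.5,0,0,-3,0,0,0,0.5,0,0,-3,0,0,0,0.5,0,0,-2.5,0,0,0,0.5,0,0,-1.5,0,0,0,0.5,0,0,-0.7,0,0,0,0.5,0,0,0,0,0,0,1,0,0,0,0,0,0,1,0,0,0,0,0,0,1,0,0,0,0,0,0,1,0,0,0,0,0,0,1,0,0,0,0,0,0,1,0,0,0,0,0,0,1,0,0,0,0,0,0,1,0,0,0,0,0,0,1],
  "newtons": 20
}}

```text
clock: 12.62
eef_pos: [437.8, -73.4, 41.4]
eef_rot: [3.142, -0.0, 0.577]
wrist_force: [-0.4, 0.9, -1.2]
finger_gap: 12.0
finger_force: 20.0
```

Emit:
{"fn": "jog_arm", "kwargs": {
  "rows": [0,0,0.2,0,0,0,1]
}}

```text
clock: 12.7
eef_pos: [437.6, -73.4, 43.2]
eef_rot: [-3.141, 0.0, 0.577]
wrist_force: [-0.4, -0.2, -1.1]
finger_gap: 11.6
finger_force: 20.0
```

Emit:
{"fn": "jog_arm", "kwargs": {
  "rows": [0,0,1,0,0,0,1]
}}

```text
clock: 12.78
eef_pos: [437.1, -73.3, 52.7]
eef_rot: [-3.14, 0.002, 0.577]
wrist_force: [-0.1, 0.4, -1.0]
finger_gap: 11.6
finger_force: 20.0
```

Emit:
{"fn": "jog_arm", "kwargs": {
  "rows": [0,0,2,0,0,0,1,0,0,0,0,0,0,1]
}}

```text
clock: 12.95
eef_pos: [439.3, -73.8, 76.6]
eef_rot: [3.138, -0.003, 0.577]
wrist_force: [0.4, -0.2, -0.1]
finger_gap: 11.9
finger_force: 20.0
```

```bash
python3 - <<'E'
from h import *
L=[]
for i in range(3):
    im,d,P,c=cloud('wrist'); L.append(manip.read_state()['eef_pos'])
print(np.array(L)); Z=P[...,2]
m=(np.hypot(P[...,0]-437,P[...,1]+71)<40)&(Z>74)&(Z<88); Q=P[m]; print(len(Q),Q.mean(0),cv2.minAreaRect(Q[:,:2].astype(np.float32)))
m=(np.hypot(P[...,0]-437,P[...,1]+71)<40)&(Z>58)&(Z<66); Q=P[m]; print(len(Q),cv2.minEnclosingCircle(Q[:,:2].astype(np.float32)),cv2.minAreaRect(Q[:,:2].astype(np.float32)))
np.savez('w5.npz',im=im,P=P,K=c[0],R=c[1],t=c[2]); cv2.imwrite('pics/w5.png',im[180:330,150:350])
E
```

```text
[[438.82363814 -73.67246105  75.15193008]
 [438.20731649 -73.53134534  74.04519617]
 [437.76160688 -73.4505912   73.35643303]]
1174 [441.60780232 -72.4541801   81.36415129] ((442.3321838378906, -76.6103286743164), (33.832733154296875, 31.987945556640625), 58.60932159423828)
652 ((440.3555908203125, -73.3947525024414), 20.877824783325195) ((447.75927734375, -68.58269500732422), (20.595867156982422, 41.75537109375), 33.02232360839844)
```

Emit:
{"fn": "jog_arm", "kwargs": {
  "rows": [0,0,2,0,0,0,1,2.15,0.26,0.5,0,0,-0.072,1,2.15,0.26,0,0,0,-0.072,1,2.15,0.26,0,0,0,-0.072,1,2.15,0.27,0,0,0,-0.072,1,2.15,0.27,0,0,0,-0.072,1,2.15,0.27,0,0,0,-0.072,1,2.15,0.27,0,0,0,-0.072,1,2.15,0.27,0,0,0,-0.072,1,0,0,0,0,0,0,1,0,0,0,0,0,0,1,0,0,0,0,0,0,1,0,0,0,0,0,0,1]
}}

```text
clock: 14.18
eef_pos: [609.0, -52.3, 98.0]
eef_rot: [-3.141, 0.001, 0.002]
wrist_force: [0.1, 0.1, -0.9]
finger_gap: 11.8
finger_force: 20.0
```

```bash
python3 - <<'E'
from h import *
from keys import keys
im,d,P,c=cloud('wrist'); s=manip.read_state(); T=s['eef_pos'];print(T,s['eef_rot'])
np.savez('w6.npz',im=im,P=P,K=c[0],R=c[1],t=c[2]); cv2.imwrite('pics/w6.png',cv2.resize(im,(800,600)))
keys('w6.npz'); b=T[2]-41.4
Z=P[...,2]; m=(np.hypot(P[...,0]-T[0],P[...,1]-T[1])<26)&(abs(Z-b-30.5)<3); Q=P[m]; print(len(Q),cv2.minEnclosingCircle(Q[:,:2].astype(np.float32)),cv2.minAreaRect(Q[:,:2].astype(np.float32)))
E
```

```text
[609.18252815 -52.27758519  98.30239531] [-3.14155174e+00  4.46762343e-04  1.34749387e-03]
w6.npz 14 [622.1 -52.2] pca -1.524 [622.1 -52.2] [2.  4.7] 0.1
w6.npz 165 [ 612.9 -112.2] pca -0.263 [ 612.8 -112.1] [ 7.2 22.6] 74.4
w6.npz 159 [611.1   6.9] pca -0.049 [611.    6.9] [ 6.7 22. ] 89.4
w6.npz 225 [495.4 -26.1] pca -0.04 [498.2 -26.4] [ 6.9 61.9] 87.6
w6.npz 221 [495.6 -80.3] pca 0.047 [497.7 -79.9] [63.2  6.1] 2.6
w6.npz 3269 [434.2 -29.8] pca -1.553 [437.1  -9.9] [ 20.6 349.3] 0.1
609 ((610.606689453125, -53.072669982910156), 20.814218521118164) ((620.0222778320312, -53.04880905151367), (20.909488677978516, 41.57633972167969), 0.14513619244098663)
```

View pics/w6.png

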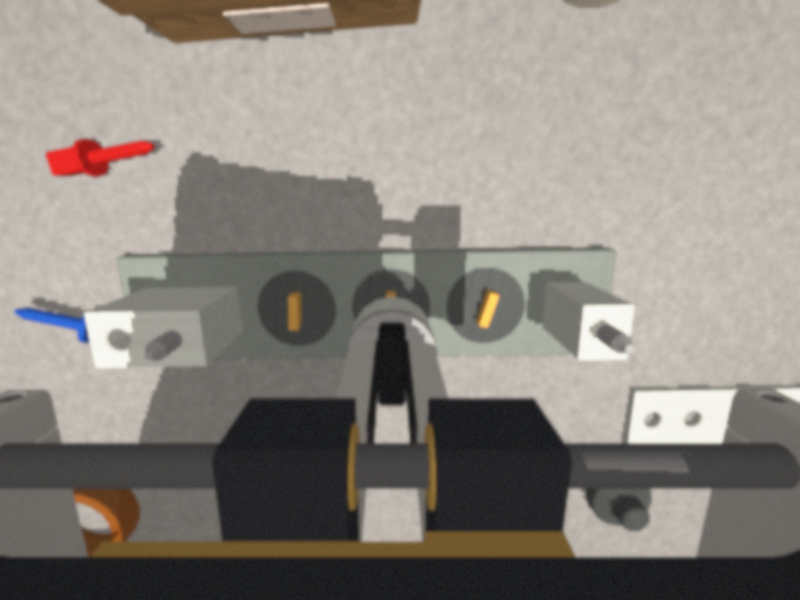

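Wrist view: the held can (bar at (392,355)) hides key 1, and keys 2 (295,312) and 0 (488,310) are clear. Compared with the midpoint of the two visible keys, the can is about 1.3 mm short in x. I'll correct that and lower it.

Emit:
{"fn": "jog_arm", "kwargs": {
  "rows": [0.13,0.03,-1.5,0,0,0,1,0,0,-1.2,0,0,0,1,0,0,-0.5,0,0,0,1,0,0,-0.2,0,0,0,1,0,0,-0.1,0,0,0,1,0,0,-0.1,0,0,0,1]
}}

```text
clock: 14.73
eef_pos: [611.3, -51.9, 62.7]
eef_rot: [3.142, -0.0, 0.001]
wrist_force: [-0.2, 0.3, -1.1]
finger_gap: 11.5
finger_force: 20.0
```

Emit:
{"fn": "jog_arm", "kwargs": {
  "rows": [0,0,-0.1,0,0,0,1,0,0,-0.1,0,0,0,1,0,0,-0.1,0,0,0,1]
}}

```text
clock: 14.98
eef_pos: [611.3, -51.9, 59.6]
eef_rot: [3.142, -0.0, 0.001]
wrist_force: [0.1, -0.1, -1.2]
finger_gap: 11.9
finger_force: 20.0
```

Emit:
{"fn": "jog_arm", "kwargs": {
  "rows": [0,0,-0.2,0,0,0,1,0,0,-0.2,0,0,0,1,0,0,-0.15,0,0,0,1,0,0,-0.05,0,0,0,1,0,0,0,0,0,0,1]
}}

```text
clock: 15.4
eef_pos: [611.2, -51.9, 53.4]
eef_rot: [3.142, 0.0, 0.001]
wrist_force: [0.4, 0.2, -0.1]
finger_gap: 11.8
finger_force: 20.0
```

Emit:
{"fn": "jog_arm", "kwargs": {
  "rows": [0,0,0,0,0,0,0.68,0,0,0,0,0,0,0.68,0,0,0,0,0,0,0.68,0,0,2,0,0,0,0.68,0,0,4,0,0,0,0.5,-1,2.6,4,0,0,0.0227,0.5,-1.09,2.69,2,0,0,0.0227,0.5,-1.09,2.69,0,0,0,0.0227,0.5,-1.09,2.69,0,0,0,0.0227,0.5,-1.09,2.69,0,0,0,0.0227,0.5,-1.09,2.69,0,0,0,0.0227,0.5,-1.09,2.69,0,0,0,0.0227,0.5,-1.09,2.69,0,0,0,0.0227,0.5,-1.09,2.69,0,0,0,0.0227,0.5,-1.09,2.69,0,0,0,0.0227,0.5,-1.09,2.69,0,0,0,0.0227,0.5,-1.09,2.69,0,0,0,0.0227,0.5,-1.09,2.69,0,0,0,0.0227,0.5,-1.15,2.8,0,0,0,0.0227,0.5]
}}

```text
clock: 16.98
eef_pos: [459.6, 322.4, 167.7]
eef_rot: [-3.142, -0.0, 0.32]
wrist_force: [0.3, 0.8, 0.4]
finger_gap: 47.0
finger_force: 0.0
```

Emit:
{"fn": "jog_arm", "kwargs": {
  "rows": [0,0,0,0,0,0,0.5,0,0,0,0,0,0,0.5,0,0,0,0,0,0,0.5,0,0,0,0,0,0,0.5]
}}

```text
clock: 17.32
eef_pos: [460.7, 320.4, 167.6]
eef_rot: [3.142, 0.0, 0.317]
wrist_force: [0.1, -0.7, -0.4]
finger_gap: 46.9
finger_force: 0.0
```

```bash
cat > look.py <<'E'
from h import *
def r(P,n,lo,hi,x,y,rad):
    Z=P[...,2]; m=(np.hypot(P[...,0]-x,P[...,1]-y)<rad)&(Z>lo)&(Z<hi); Q=P[m]
    print(n,len(Q), Q.mean(0).round(1) if len(Q) else '',[np.round(a,1) for a in cv2.minAreaRect(Q[:,:2].astype(np.float32))] if len(Q)>4 else '')
E
python3 - <<'E'
from look import *
im,d,P,c=cloud('wrist'); s=manip.read_state(); print(s['eef_pos'],s['eef_rot'])
r(P,'w canL',44,52,459,325,40)
for n in('top','scene'):
    im,d,P,c=cloud(n); r(P,n+' can1 bar',56,64,611,-52,25); r(P,'can1 lid',38,46,611,-52,25); r(P,'plategrip',26,38,530,-360,45); r(P,'pin',70,82,621,318,25)
    np.savez(n+'3.npz',im=im,P=P,K=c[0],R=c[1],t=c[2])
E
```

```text
[460.75932215 320.31947451 167.62493325] [ 3.14153957e+00 -7.87255222e-05  3.17154458e-01]
w canL 296 [460.2 326.   48.9] [array([459.8, 326. ]), array([33.2, 10.2]), np.float64(18.1)]
top can1 bar 87 [609.1 -52.3  60.1] [array([609.1, -52.3]), array([12., 32.]), np.float64(86.6)]
can1 lid 203 [609.1 -51.7  42.7] [array([609.2, -52.3]), array([40.9, 40.8]), np.float64(90.0)]
plategrip 171 [ 529.8 -359.9   32. ] [array([ 529.9, -360.7]), array([10.8, 60.4]), np.float64(1.6)]
pin 48 [621.2 317.4  76. ] [array([621.1, 317.5]), array([12.8, 13.3]), np.float64(1.7)]
scene can1 bar 81 [612.2 -51.9  59.6] [array([611.9, -52.2]), array([33.6, 12.9]), np.float64(2.2)]
can1 lid 141 [615.1 -44.4  42.5] [array([616. , -47.8]), array([31.2, 40.7]), np.float64(50.0)]
plategrip 91 [ 532.3 -357.9   31.5] [array([ 531.1, -361. ]), array([58.9, 13.3]), np.float64(89.9)]
pin 83 [623.7 318.1  75. ] [array([622.8, 317.7]), array([13.8, 14.5]), np.float64(88.8)]
```

Emit:
{"fn": "jog_arm", "kwargs": {
  "rows": [-0.12,0.55,-3,0,0,0,0.5,0,0,-3,0,0,0,0.5,0,0,-3,0,0,0,0.5,0,0,-2,0,0,0,0.5,0,0,-1,0,0,0,0.5,0,0,-0.6,0,0,0,0.5,0,0,0,0,0,0,1,0,0,0,0,0,0,1,0,0,0,0,0,0,1,0,0,0,0,0,0,1,0,0,0,0,0,0,1,0,0,0,0,0,0,1,0,0,0,0,0,0,1,0,0,0,0,0,0,1]
}}

```text
clock: 18.63
eef_pos: [459.3, 326.9, 42.1]
eef_rot: [-3.141, -0.001, 0.319]
wrist_force: [-1.2, 0.2, 5.8]
finger_gap: 11.6
finger_force: 20.0
```

Emit:
{"fn": "jog_arm", "kwargs": {
  "rows": [0,0,1,0,0,0,1,0,0,3,0,0,0,1,0,0,4,0,0,0,1,1.16,-2.45,2.3,0,0,-0.0282,1,1.16,-2.45,0,0,0,-0.0282,1,1.16,-2.45,0,0,0,-0.0282,1,1.16,-2.45,0,0,0,-0.0282,1,1.16,-2.45,0,0,0,-0.0282,1,1.16,-2.45,0,0,0,-0.0282,1,1.16,-2.45,0,0,0,-0.0282,1,1.16,-2.45,0,0,0,-0.0282,1,1.16,-2.45,0,0,0,-0.0282,1,1.16,-2.45,0,0,0,-0.0282,1,1.16,-2.45,0,0,0,-0.0282,1,1.16,-2.45,0,0,0,-0.0282,1,1.22,-2.48,0,0,0,-0.0282,1,0,0,0,0,0,0,1,0,0,0,0,0,0,1,0,0,0,0,0,0,1]
}}

```text
clock: 20.22
eef_pos: [610.2, 8.2, 144.7]
eef_rot: [-3.141, 0.0, -0.048]
wrist_force: [0.1, 0.1, -1.0]
finger_gap: 11.9
finger_force: 20.0
```

```bash
python3 - <<'E'
from look import *
from keys import keys
im,d,P,c=cloud('wrist'); s=manip.read_state(); T=s['eef_pos'];print(T,s['eef_rot'])
np.savez('w7.npz',im=im,P=P,K=c[0],R=c[1],t=c[2])
keys('w7.npz'); b=T[2]-41.7
Z=P[...,2]; m=(np.hypot(P[...,0]-T[0],P[...,1]-T[1])<26)&(abs(Z-b-30.5)<3); Q=P[m]; print(len(Q),cv2.minEnclosingCircle(Q[:,:2].astype(np.float32)),cv2.minAreaRect(Q[:,:2].astype(np.float32)))
r(P,'can1bar',56,65,611,-52,30)
E
```

```text
[610.11741414   8.62625362 144.7651441 ] [-3.14145651e+00  3.01105019e-04 -4.70028962e-02]
w7.npz 129 [ 612.7 -112.1] pca -0.274 [ 612.8 -111.9] [ 7.8 22. ] 73.5
w7.npz 57 [616.1   7.2] pca -0.135 [616.2   7. ] [ 5.6 11.5] 87.2
w7.npz 197 [457.1 -17.6] pca 0.0 [463.2 -17.2] [ 7.2 73.6] 89.8
w7.npz 163 [454.6  47.4] pca -0.06 [457.8  46.4] [ 6.5 56.6] 85.8
w7.npz 2714 [388.5  11.6] pca 1.544 [392.9  31.7] [339.6  24.5] 87.2
584 ((611.055908203125, 7.354734420776367), 20.905105590820312) ((620.675537109375, 6.724937438964844), (41.79810333251953, 20.934078216552734), 86.25418090820312)
can1bar 407 [612.7 -52.2  60.6] [array([611.8, -52.9]), array([33.7, 12.6]), np.float64(0.2)]
```

Emit:
{"fn": "jog_arm", "kwargs": {
  "rows": [0,-0.02,-2,0,0,0,1,0,0,-2.5,0,0,0,1,0,0,-1.7,0,0,0,1,0,0,-1,0,0,0,1,0,0,-0.4,0,0,0,1,0,0,-0.2,0,0,0,1,0,0,-0.1,0,0,0,1,0,0,-0.1,0,0,0,1,0,0,-0.1,0,0,0,1,0,0,-0.1,0,0,0,1,0,0,-0.1,0,0,0,1]
}}

```text
clock: 21.18
eef_pos: [610.6, 7.7, 61.9]
eef_rot: [-3.142, -0.001, -0.048]
wrist_force: [-0.4, 0.3, -0.9]
finger_gap: 11.8
finger_force: 20.0
```

Inserted about 3 mm with no contact force, so I'm lowering it fully.

Emit:
{"fn": "jog_arm", "kwargs": {
  "rows": [0,0,-0.2,0,0,0,1,0,0,-0.2,0,0,0,1,0,0,-0.2,0,0,0,1,0,0,-0.15,0,0,0,1,0,0,-0.05,0,0,0,1,0,0,0,0,0,0,1]
}}

```text
clock: 21.68
eef_pos: [610.7, 7.8, 54.2]
eef_rot: [-3.141, -0.001, -0.048]
wrist_force: [-1.9, 0.7, 5.4]
finger_gap: 11.9
finger_force: 20.0
```

Emit:
{"fn": "jog_arm", "kwargs": {
  "rows": [0,0,0,0,0,0,0.68,0,0,0,0,0,0,0.68,0,0,0,0,0,0,0.68,0,0,2,0,0,0,0.68,0,0,4,0,0,0,0.6,0,-1,4,0,0,0.1,0.5,-0.57,-2.55,2,0,0,0.11,0.5,-0.57,-2.55,0,0,0,0.11,0.5,-0.57,-2.55,0,0,0,0.11,0.5,-0.57,-2.55,0,0,0,0.11,0.5,-0.57,-2.55,0,0,0,0.11,0.5,-0.57,-2.55,0,0,0,0.11,0.5,-0.57,-2.55,0,0,0,0.11,0.5,-0.57,-2.55,0,0,0,0.11,0.5,-0.57,-2.55,0,0,0,0.11,0.5,-0.57,-2.55,0,0,0,0.11,0.5,-0.57,-2.55,0,0,0,0.11,0.5,-0.57,-2.55,0,0,0,0.11,0.5,-0.57,-2.55,0,0,0,0.11,0.5,-0.57,-2.55,0,0,0,0.115,0.5]
}}

```text
clock: 23.35
eef_pos: [530.2, -360.6, 173.4]
eef_rot: [-3.142, -0.0, 1.602]
wrist_force: [-0.2, -0.1, -0.1]
finger_gap: 47.1
finger_force: 0.0
```

Emit:
{"fn": "jog_arm", "kwargs": {
  "rows": [0,0,0,0,0,0,0.5,0,0,0,0,0,0,0.5,0,0,0,0,0,0,0.5,0,0,0,0,0,0,0.5]
}}

```text
clock: 23.68
eef_pos: [531.0, -358.4, 173.6]
eef_rot: [-3.142, -0.0, 1.596]
wrist_force: [-0.4, -0.3, 0.9]
finger_gap: 47.3
finger_force: 0.0
```

```bash
python3 - <<'E'
from look import *
im,d,P,c=cloud('wrist'); s=manip.read_state(); T=s['eef_pos'];print(T,s['eef_rot'])
np.savez('w8.npz',im=im,P=P,K=c[0],R=c[1],t=c[2])
cv2.imwrite('pics/w8.png',cv2.resize(im,(800,600)))
r(P,'w grip',28,40,530,-360,60); r(P,'w plate',3,9.5,530,-360,160)
for n in('top','scene'):
    im,d,P,c=cloud(n); r(P,n+' can1 bar',56,64,611,-52,25); r(P,'can2 bar',56,64,610,8,25); r(P,'plategrip',26,38,530,-360,45); r(P,'pin',70,82,621,318,25)
    np.savez(n+'4.npz',im=im,P=P,K=c[0],R=c[1],t=c[2])
    cv2.imwrite(f'pics/{n}4.png',cv2.resize(im,(800,600)))
E
```

```text
[ 531.08478689 -358.3602565   173.67466798] [ 3.14153518e+00 -3.61313867e-05  1.59690325e+00]
w grip 574 [ 530.7 -359.6   32.6] [array([ 530.6, -360.8]), array([13.6, 59.9]), np.float64(1.7)]
w plate 6808 [ 530.4 -345.3    7. ] [array([ 530.9, -350.9]), array([294.2, 313.7]), np.float64(69.8)]
top can1 bar 85 [609.  -52.4  60.1] [array([609.2, -52.3]), array([11.9, 32.1]), np.float64(87.1)]
can2 bar 91 [608.6   6.9  60.1] [array([608.8,   7.3]), array([34.1, 10.8]), np.float64(1.0)]
plategrip 173 [ 529.8 -359.5   32.1] [array([ 529.9, -360.3]), array([10.8, 60.2]), np.float64(1.6)]
pin 47 [621.  317.3  76.2] [array([621.1, 317.7]), array([12.6, 12.9]), np.float64(2.8)]
scene can1 bar 79 [611.9 -51.9  59.7] [array([611.9, -52.5]), array([12.4, 33.2]), np.float64(88.0)]
can2 bar 86 [610.9   7.6  59.7] [array([609.6,   7.2]), array([34.3, 12.5]), np.float64(0.5)]
plategrip 90 [ 532.4 -357.9   31.6] [array([ 531. , -361.1]), array([15.9, 61.4]), np.float64(2.6)]
pin 84 [623.7 318.   74.9] [array([622.6, 317.6]), array([14. , 14.6]), np.float64(4.2)]
```

View pics/scene4.png

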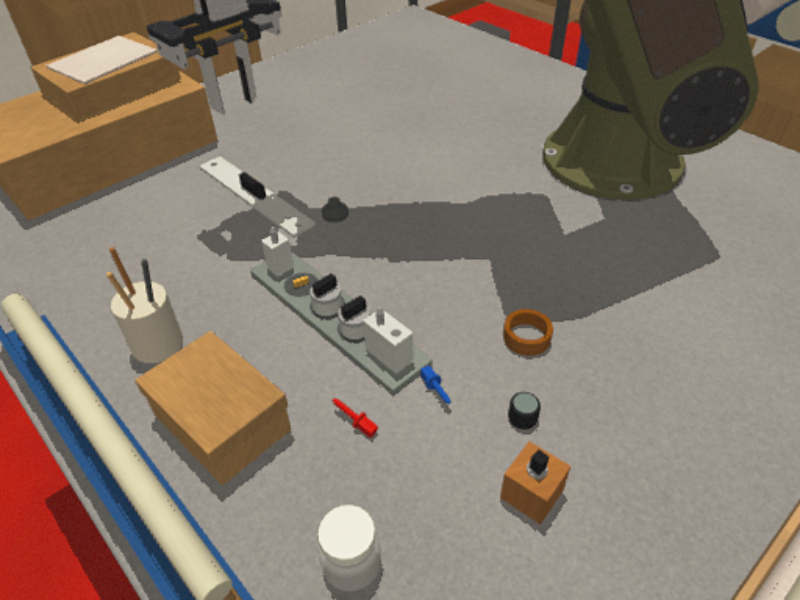

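View pics/w8.png

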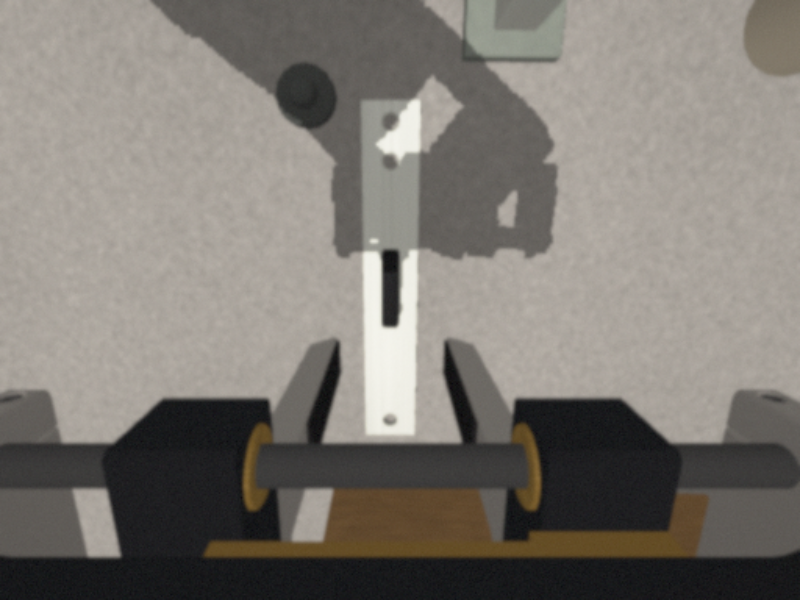

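Scene view: both cans are home (324,290) and (353,312), key 0 is empty at (300,281), and the pin stands in the block at (538,462). There is no third can. In the wrist view the plate is undisturbed, with its grip at (391,288). Next I'll pick up the plate.

Emit:
{"fn": "jog_arm", "kwargs": {
  "rows": [-0.05,-0.19,-4,0,0,0,0.5,0,0,-4,0,0,0,0.5,0,0,-4,0,0,0,0.5,0,0,-2,0,0,0,0.5,0,0,-1,0,0,0,0.5,0,0,-0.55,0,0,0,0.5,0,0,0,0,0,0,0.5,0,0,0,0,0,0,1,0,0,0,0,0,0,1,0,0,0,0,0,0,1,0,0,0,0,0,0,1,0,0,0,0,0,0,1,0,0,0,0,0,0,1,0,0,0,0,0,0,1,0,0,0,0,0,0,1],
  "newtons": 40
}}

```text
clock: 25.08
eef_pos: [530.3, -361.4, 18.6]
eef_rot: [3.141, 0.0, 1.597]
wrist_force: [-2.0, 1.0, 6.0]
finger_gap: 13.7
finger_force: 40.0
```

Emit:
{"fn": "jog_arm", "kwargs": {
  "rows": [0,0,0.5,0,0,0,1,0,0,1.5,0,0,0,1,0,0,3,0,0,0,1,0,0,4,0,0,0,1,0.3,1,3.5,0,0,0,1,0.6,2.4,0,0,0,0,1,0.6,2.5,0,0,0,0,1,0.65,2.6,0,0,0,0,1,0.65,2.6,0,0,0,0,1,0.65,2.6,0,0,0,0,1,0.65,2.6,0,0,0,0,1,0.65,2.6,0,0,0,0,1,0.65,2.6,0,0,0,0,1,0.65,2.6,0,0,0,0,1,0.65,2.6,0,0,0,0,1,0.65,2.6,0,0,0,0,1,0.6,2.4,0,0,0,0,1,0.1,0.7,0,0,0,0,1,0,0,0,0,0,0,1,0,0,0,0,0,0,1]
}}

```text
clock: 26.75
eef_pos: [610.4, -37.6, 142.9]
eef_rot: [-3.141, 0.0, 1.597]
wrist_force: [-0.4, 0.2, -2.8]
finger_gap: 13.6
finger_force: 40.0
```

Emit:
{"fn": "jog_arm", "kwargs": {
  "rows": [0,0,0,0,0,0,1,0,0,0,0,0,0,1,0,0,0,0,0,0,1]
}}

```text
clock: 27.0
eef_pos: [610.5, -38.2, 143.1]
eef_rot: [-3.141, 0.0, 1.596]
wrist_force: [0.1, -0.3, -1.7]
finger_gap: 13.5
finger_force: 40.0
```

```bash
python3 - <<'E'
from look import *
im,d,P,c=cloud('wrist'); s=manip.read_state(); T=s['eef_pos'];print(T,s['eef_rot'])
np.savez('w9.npz',im=im,P=P,K=c[0],R=c[1],t=c[2])
cv2.imwrite('pics/w9.png',cv2.resize(im[20:240,150:350],(800,880))[:600] if 0 else cv2.resize(im[0:240,100:400],(750,600)))
zt=T[2]-18+6; print('plate top z',zt)
Z=P[...,2]; m=(abs(P[...,0]-611)<40)&(abs(P[...,1]+37)<170)&(abs(Z-zt-1)<3)
Q=P[m]; print(len(Q),Q.min(0),Q.max(0),np.median(Q[:,2]))
for lo,hi in((70,80),(20,40)):
    q=Q[(Q[:,1]>lo)&(Q[:,1]<hi)];print(lo,hi,np.percentile(q[:,0],[1,99]).mean())
E
```

```text
[610.5670463  -38.0779153  143.10063189] [-3.14155358e+00  1.65152679e-05  1.59590177e+00]
plate top z 131.10063189425125
14483 [ 585.72179828 -146.20832614  129.11264017] [632.95626307 103.08786683 135.03331341] 131.70378730799763
70 80 608.4053383818582
20 40 609.4547075141387
```

View pics/w9.png

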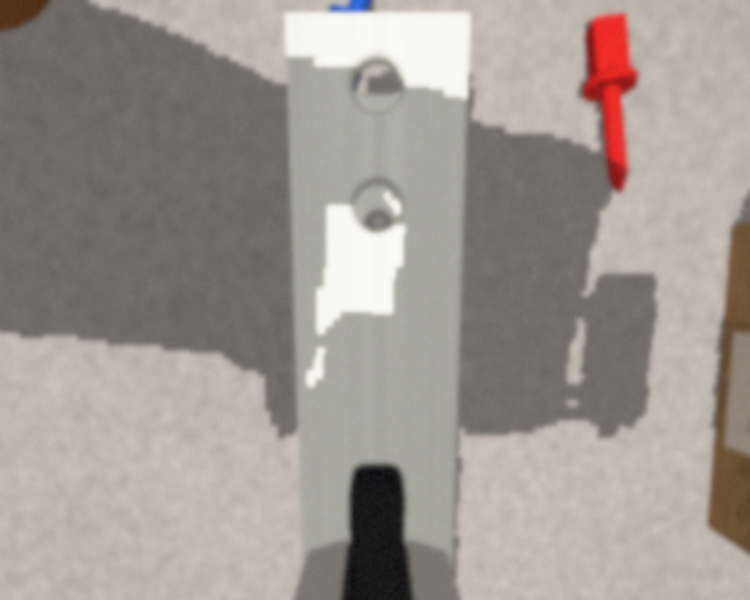

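The enlarged crop shows the pin hole at (377,85) and hole_b at (378,205), with post_b's tip visible through it at (377,220). I'll cast rays for these.

```bash
python3 - <<'E'
from h import *
z=np.load('w9.npz'); C=(z['K'],z['R'],z['t'])
px=lambda x,y:(100+(x+.5)/2.5-.5,(y+.5)/2.5-.5)
for n,(x,y),h in(('pinhole',(377.5,85),131),('hole_b',(378,205),131),('posttip b',(377,220),88),('plate end',(378,12),131)):
    print(n,ray(C,*px(x,y),h).round(1))
for x in (285,470): print(ray(C,*px(x,20),131).round(1))
for x in (302,458): print(ray(C,*px(x,500),131).round(1))
E
```

```text
pinhole [608.2  86.9 131. ]
hole_b [609.   59.4 131. ]
posttip b [608.8  60.5  88. ]
plate end [607.9 102.5 131. ]
[585.6 100.3 131. ]
[630.1 101.4 131. ]
[589.3 -20.  131. ]
[633.9 -18.9 131. ]
```

Emit:
{"fn": "jog_arm", "kwargs": {
  "rows": [-0.03,0.11,-1,0,0,-0.008,1,0,0,-1.5,0,0,0,1,0,0,-0.7,0,0,0,1,0,0,-0.4,0,0,0,1,0,0,-0.2,0,0,0,1,0,0,-0.2,0,0,0,1,0,0,-0.1,0,0,0,1,0,0,-0.1,0,0,0,1]
}}

```text
clock: 27.72
eef_pos: [610.6, -36.2, 101.4]
eef_rot: [3.141, 0.0, 1.589]
wrist_force: [0.5, 0.3, -2.6]
finger_gap: 13.7
finger_force: 40.0
```

Emit:
{"fn": "jog_arm", "kwargs": {
  "rows": [0,0,-0.1,0,0,0,1,0,0,-0.1,0,0,0,1,0,0,-0.1,0,0,0,1]
}}

```text
clock: 27.97
eef_pos: [610.6, -36.5, 98.4]
eef_rot: [3.141, 0.001, 1.589]
wrist_force: [-0.9, -3.1, 0.3]
finger_gap: 13.6
finger_force: 40.0
```

Emit:
{"fn": "jog_arm", "kwargs": {
  "rows": [0,-0.03,-0.2,0,0,0,1,0,0,-0.2,0,0,0,1,0,0,-0.2,0,0,0,1,0,0,-0.2,0,0,0,1,0,0,-0.2,0,0,0,1]
}}

```text
clock: 28.38
eef_pos: [610.4, -36.5, 87.8]
eef_rot: [3.142, 0.0, 1.589]
wrist_force: [-0.4, -2.6, -0.4]
finger_gap: 13.9
finger_force: 40.0
```

Emit:
{"fn": "jog_arm", "kwargs": {
  "rows": [0,0,-0.2,0,0,0,1,0,0,-0.1,0,0,0,1,0,0,0,0,0,0,1]
}}

```text
clock: 28.63
eef_pos: [610.3, -36.5, 84.7]
eef_rot: [-3.141, 0.0, 1.589]
wrist_force: [1.2, -4.1, -3.7]
finger_gap: 13.5
finger_force: 40.0
```

Emit:
{"fn": "jog_arm", "kwargs": {
  "rows": [0,0,-0.05,0,0,0,1,0,0,0,0,0,0,0.5,0,0,0,0,0,0,0.5,0,0,0,0,0,0,0.5,0,0,2,0,0,0,0.5,0,0,3.5,0,0,0,0.5,0.1,3,3.5,0,0,0,0.5,0.11,3.3,1.5,0,0,0,0.5,0.11,3.3,0,0,0,0,0.5,0.11,3.3,0,0,0,0,0.5,0.11,3.3,0,0,0,0,0.5,0.11,3.3,0,0,0,0,0.5,0.11,3.3,0,0,0,0,0.5,0.11,3.3,0,0,0,0,0.5,0.11,3.3,0,0,0,0,0.5,0.11,3.3,0,0,0,0,0.5,0.11,2.9,0,0,0,0,0.5,0,0,0,0,0,0,0.5,0,0,0,0,0,0,0.5,0,0,0,0,0,0,0.5]
}}

```text
clock: 30.3
eef_pos: [622.2, 316.4, 186.1]
eef_rot: [-3.141, 0.0, 1.589]
wrist_force: [-0.2, -0.4, -0.2]
finger_gap: 47.1
finger_force: 0.0
```

```bash
python3 - <<'E'
from look import *
im,d,P,c=cloud('wrist'); s=manip.read_state(); T=s['eef_pos'];print(T,s['eef_rot'])
np.savez('w10.npz',im=im,P=P,K=c[0],R=c[1],t=c[2])
r(P,'w pin',70,84,622,319,25)
for n in('top','scene'):
    im,d,P,c=cloud(n); np.savez(n+'5.npz',im=im,P=P,K=c[0],R=c[1],t=c[2])
    r(P,n+' grip',94,104,611,-37,45); r(P,'pin',70,82,621,318,25)
    Z=P[...,2]
    for y in(-150,-100,0,80): 
        q=P[(abs(P[...,1]-y)<15)&(abs(P[...,0]-610)<18)&(Z>66)&(Z<80)]; print(y,len(q),np.median(q[:,2]).round(1),end='; ')
    print()
E
```

```text
[622.40543856 315.82541737 186.26893192] [-3.14150614e+00  6.45716079e-05  1.58827898e+00]
w pin 172 [623.3 319.9  76.5] [array([623.5, 319.3]), array([13.1, 13.5]), np.float64(1.0)]
top grip 202 [609.4 -35.8  98.1] [array([609.5, -35.7]), array([12.6, 58.2]), np.float64(1.7)]
pin 49 [621.  317.3  76. ] [array([620.9, 317.8]), array([14. , 12.6]), np.float64(89.7)]
-150 242 72.5; -100 253 72.8; 0 222 72.8; 80 239 72.5; 
scene grip 154 [612.1 -35.   97.7] [array([611.5, -36.4]), array([14.2, 59.6]), np.float64(0.2)]
pin 82 [623.7 318.1  75. ] [array([622.9, 317.6]), array([13. , 14.7]), np.float64(0.2)]
-150 146 72.8; -100 142 72.4; 0 188 72.5; 80 204 72.1;
```

The plate is flush (top at z 72.5 along its whole length). Next I'll fetch the pin from the block.

Emit:
{"fn": "jog_arm", "kwargs": {
  "rows": [0.03,0.34,-3,0,0,0,0.5,0,0,-3,0,0,0,0.5,0,0,-3,0,0,0,0.5,0,0,-1.5,0,0,0,0.5,0,0,-1,0,0,0,0.5,0,0,-0.45,0,0,0,0.5,0,0,0,0,0,0,1,0,0,0,0,0,0,1,0,0,0,0,0,0,1,0,0,0,0,0,0,1,0,0,0,0,0,0,1,0,0,0,0,0,0,1,0,0,0,0,0,0,1,0,0,0,0,0,0,1],
  "newtons": 25
}}

```text
clock: 31.62
eef_pos: [622.8, 320.2, 67.4]
eef_rot: [3.141, -0.0, 1.589]
wrist_force: [-1.2, -0.4, 4.3]
finger_gap: 13.7
finger_force: 25.0
```

Emit:
{"fn": "jog_arm", "kwargs": {
  "rows": [0,0,0.5,0,0,0,1,0,0,1.5,0,0,0,1,0,0,2.5,0,0,0,1,0,0,3,0,0,0,1,0,0,2,0,0,0,1,-0.1,-2.4,0.5,0,0,0,1,-0.2,-2.9,0,0,0,0,1,-0.2,-2.9,0,0,0,0,1,-0.2,-2.9,0,0,0,0,1,-0.2,-2.9,0,0,0,0,1,-0.2,-2.9,0,0,0,0,1,-0.2,-2.9,0,0,0,0,1,-0.13,-2.5,0,0,0,0,1,0,-0.78,0,0,0,0,1,0,0,0,0,0,0,1,0,0,0,0,0,0,1,0,0,0,0,0,0,1,0,0,0,0,0,0,1]
}}

```text
clock: 33.12
eef_pos: [608.2, 90.6, 166.6]
eef_rot: [-3.141, -0.0, 1.59]
wrist_force: [0.0, -1.1, -0.4]
finger_gap: 13.6
finger_force: 25.0
```

```bash
python3 - <<'E'
from look import *
im,d,P,c=cloud('wrist'); s=manip.read_state(); T=s['eef_pos'];print(T,s['eef_rot'])
np.savez('w11.npz',im=im,P=P,K=c[0],R=c[1],t=c[2])
cv2.imwrite('pics/w11.png',cv2.resize(im[130:270,170:330],(800,700))[:600])
r(P,'postb',80,90,609,60,12)
E
```

```text
[608.22884808  90.46511332 166.56532863] [-3.14135135e+00 -8.40884601e-05  1.59041788e+00]
postb 0
```

View pics/w11.png

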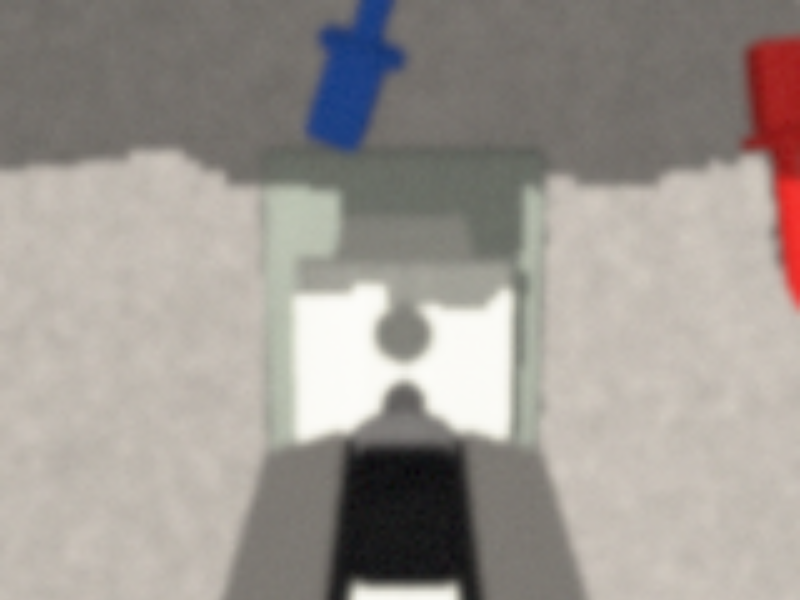

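```bash
python3 - <<'E'
from h import *
z=np.load('w11.npz'); C=(z['K'],z['R'],z['t']); im=z['im']
px=lambda x,y:(170+(x+.5)/5-.5,130+(y+.5)/5-.5)
print('hole',ray(C,*px(403,333),72.5).round(1),'edges',[ray(C,*px(403,y),72.5).round(1)[1] for y in(304,361)],[ray(C,*px(x,333),72.5).round(1)[0] for x in(375,431)])
print('tip',ray(C,*px(404,384),110).round(1)); print('plate end',ray(C,*px(403,262),72.5).round(1),'edges',[ray(C,*px(x,350),72.5).round(1)[0] for x in(293,516)])
P0=np.array([608.2,89.9,110]); q=C[0]@(C[1]@P0+C[2]); print('expected tip crop px',(q[0]/q[2]-170)*5,(q[1]/q[2]-130)*5)
E
```

```text
hole [608.7  88.8  72.5] edges [np.float64(95.0), np.float64(82.8)] [np.float64(603.0), np.float64(614.5)]
tip [608.9  89.9 110. ]
plate end [608.4 103.8  72.5] edges [np.float64(586.1), np.float64(632.2)]
expected tip crop px 398.0559696318893 381.940881246027
```

Crop shows the plate's pin hole at (403,333) and the pin tip just below it at (404,384). The hole centre is (608.7, 88.8), and the tip is about 0.7 mm too far in y. I'll correct and insert.

Emit:
{"fn": "jog_arm", "kwargs": {
  "rows": [-0.01,-0.07,-1.5,0,0,0,1,0,0,-1.3,0,0,0,1,0,0,-0.5,0,0,0,1,0,0,-0.3,0,0,0,1,0,0,-0.2,0,0,0,1,0,0,-0.2,0,0,0,1,0,0,-0.2,0,0,0,1,0,0,-0.2,0,0,0,1]
}}

```text
clock: 33.83
eef_pos: [608.4, 88.6, 123.1]
eef_rot: [3.141, -0.0, 1.589]
wrist_force: [1.0, 0.3, -0.6]
finger_gap: 13.8
finger_force: 25.0
```

Emit:
{"fn": "jog_arm", "kwargs": {
  "rows": [0,0,-0.3,0,0,0,1,0,0,-0.4,0,0,0,1,0,0,-0.4,0,0,0,1,0,0,-0.4,0,0,0,1,0,0,-0.4,0,0,0,1]
}}

```text
clock: 34.25
eef_pos: [608.1, 88.6, 103.2]
eef_rot: [-3.141, -0.0, 1.589]
wrist_force: [-0.3, -0.3, -1.5]
finger_gap: 13.7
finger_force: 25.0
```

Emit:
{"fn": "jog_arm", "kwargs": {
  "rows": [0,0,-0.4,0,0,0,1,0,0,-0.4,0,0,0,1,0,0,-0.3,0,0,0,1,0,0,-0.15,0,0,0,1,0,0,-0.1,0,0,0,1,0,0,0,0,0,0,1]
}}

```text
clock: 34.75
eef_pos: [608.2, 88.6, 90.1]
eef_rot: [-3.141, 0.0, 1.589]
wrist_force: [-0.1, -1.3, -0.5]
finger_gap: 13.7
finger_force: 25.0
```

Release, rise and check.

Emit:
{"fn": "jog_arm", "kwargs": {
  "rows": [0,0,0,0,0,0,0.5,0,0,0,0,0,0,0.5,0,0,0,0,0,0,0.5,0,0,0,0,0,0,0.5,0,0,1.5,0,0,0,0.5,0,0,3,0,0,0,0.5,0,0,3,0,0,0,0.5,-1,2,3,0,0,0,0.5,-1,3,0,0,0,0,0.5,-1,3,0,0,0,0,0.5,-1,3,0,0,0,0,0.5,0,0,0,0,0,0,0.5,0,0,0,0,0,0,0.5]
}}

```text
clock: 35.83
eef_pos: [567.8, 199.7, 195.4]
eef_rot: [3.141, -0.0, 1.591]
wrist_force: [0.5, 0.1, 0.5]
finger_gap: 46.7
finger_force: 0.0
```

```bash
python3 - <<'E'
from look import *
for n in('top','scene'):
    im,d,P,c=cloud(n); r(P,n+' pin head',93,104,608.5,88,20); r(P,'grip',94,104,611,-37,45)
    Z=P[...,2]
    for y in(-150,-100,0,40): 
        q=P[(abs(P[...,1]-y)<12)&(abs(P[...,0]-610)<18)&(Z>66)&(Z<80)]; print(y,len(q),np.median(q[:,2]).round(1),end='; ')
    print()
cv2.imwrite('pics/end.png',cv2.resize(im[120:280,140:300],(600,600)))
E
```

```text
top pin head 46 [607.8  86.2  98.6] [array([608. ,  86.1]), array([12.5, 12.1]), np.float64(1.6)]
grip 201 [609.4 -36.2  98.3] [array([609.5, -35.6]), array([12.5, 58.3]), np.float64(1.4)]
-150 194 72.7; -100 193 72.6; 0 194 72.6; 40 199 72.7; 
scene pin head 53 [609.5  87.4  97.3] [array([609.3,  87. ]), array([15. , 12.9]), np.float64(7.5)]
grip 154 [612.  -34.9  97.6] [array([611.3, -37.3]), array([14.2, 60.9]), np.float64(0.2)]
-150 119 72.7; -100 120 72.4; 0 153 72.5; 40 148 72.4;
```

View pics/end.png

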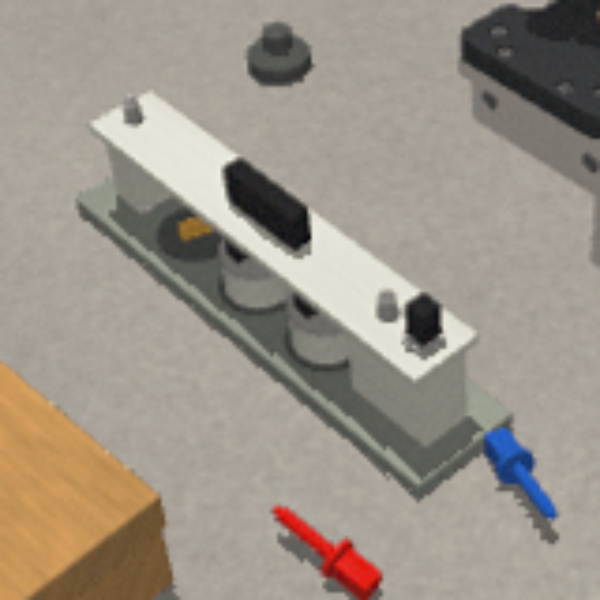

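The final crop shows the plate flush over both posts (133,110) and (388,303), the pin head down with its collar on the plate at (424,320), and both cans home at (252,272) and (318,330).

```bash
python3 -c "
from cell import manip; print(manip.sign_off())"
```

```text
the job is handed in; nothing more can be done
None
```

The job is handed in: both cans present are home on stations 1 and 2, the plate is flush over both posts, and the lock pin is fully down in the bore; the sign-off returned no verdict.

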